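Dress the pillar-candle pedestals on the shop table

TASK

Set the four ivory pillar candles out for display: stand each one upright in the middle of the dish of the black pedestal of its size, the thickest candle on the widest (lowest) pedestal and so on down to the thinnest on the narrowest (tallest). Put them down gently without dropping them, keep the pedestals standing where they are, and leave the red and the green candle standing in their places.

Things in the scene. Friction and masses are not known exactly. Their poses are not given: they have to be found in the camera images.
- ivory_32: The thinnest of the four ivory (cream-coloured) pillar candles: a plain upright wax cylinder 32 mm in diameter and 70 mm tall, with a thin wick standing 9 mm higher on its axis (nothing to collide with); about 51 g. It stands loose on the table. Origin: centre of its underside; z up along its axis.
- ivory_42: The second thinnest of the four ivory (cream-coloured) pillar candles: a plain upright wax cylinder 42 mm in diameter and 80 mm tall, with a thin wick standing 9 mm higher on its axis (nothing to collide with); about 100 g. It stands loose on the table. Origin: centre of its underside; z up along its axis.
- ivory_52: The second thickest of the four ivory (cream-coloured) pillar candles: a plain upright wax cylinder 52 mm in diameter and 90 mm tall, with a thin wick standing 9 mm higher on its axis (nothing to collide with); about 172 g. It stands loose on the table. Origin: centre of its underside; z up along its axis.
- ivory_62: The thickest of the four ivory (cream-coloured) pillar candles: a plain upright wax cylinder 62 mm in diameter and 100 mm tall, with a thin wick standing 9 mm higher on its axis (nothing to collide with); about 272 g. It stands loose on the table. Origin: centre of its underside; z up along its axis.
- pedestal_50: Black cast-metal pedestal candle holder, turned, narrowest dish, tallest of the four; for the thinnest ivory candle (32 mm). Round foot 53 mm across, slim stem, and on top a flat round dark grey dish 50 mm wide inside, 56 mm outside; the dish floor is 110 mm above the table, with a rim 3 mm thick standing 5 mm above the floor. Stands loose, empty and upright, about 550 g. Origin: centre of the foot's underside; z up along its axis, the dish centred on it.
- pedestal_60: Black cast-metal pedestal candle holder, turned, second narrowest dish, second tallest of the four; for the second thinnest ivory candle (42 mm). Round foot 63 mm across, slim stem, and on top a flat round dark grey dish 60 mm wide inside, 66 mm outside; the dish floor is 92 mm above the table, with a rim 3 mm thick standing 5 mm above the floor. Stands loose, empty and upright, about 600 g. Origin: centre of the foot's underside; z up along its axis, the dish centred on it.
- pedestal_70: Black cast-metal pedestal candle holder, turned, second widest dish, second lowest of the four; for the second thickest ivory candle (52 mm). Round foot 72 mm across, slim stem, and on top a flat round dark grey dish 70 mm wide inside, 76 mm outside; the dish floor is 74 mm above the table, with a rim 3 mm thick standing 5 mm above the floor. Stands loose, empty and upright, about 650 g. Origin: centre of the foot's underside; z up along its axis, the dish centred on it.
- pedestal_80: Black cast-metal pedestal candle holder, turned, widest dish, lowest of the four; for the thickest ivory candle (62 mm). Round foot 82 mm across, slim stem, and on top a flat round dark grey dish 80 mm wide inside, 86 mm outside; the dish floor is 56 mm above the table, with a rim 3 mm thick standing 5 mm above the floor. Stands loose, empty and upright, about 700 g. Origin: centre of the foot's underside; z up along its axis, the dish centred on it.
- red_candle: Dark red pillar candle, 42 mm in diameter, 80 mm tall, wick as on the others, about 100 g; not part of the job, stays where it is. Origin: centre of its underside; z up.
- green_candle: Sage green pillar candle, 52 mm in diameter, 90 mm tall, wick as on the others, about 172 g; not part of the job, stays where it is. Three flat star ornaments, 40 mm wide and 9 mm high, lie about between the things; all other shop goods stand farther out, more than 0.75 m ahead of the robot or more than 0.55 m to its left or right. Candles and pedestals stand at least 0.105 m apart, centre to centre, in no fixed order. Origin: centre of its underside; z up.
Mind the look-alikes: they are no part of the job. Leave any pink or yellow look-alike of the ivory_52 alone.

How it is judged:
By the outcome, as a careful person would: the job done as asked, in the order asked, and still so for the second after the job is handed in, with the robot touching nothing.
It also fails if it takes over 104 s, if anything falls off the work surface, if the arm or the gripper's body presses on something with over 40 N, if the wrist force passes 120 N, or if a joint passes its speed limit or range.

ROBOT

A 6-joint arm with a two-finger parallel gripper is mounted at the origin on the work surface. World frame = base frame: x ahead of the robot, y to its left, z up, the work surface at z = 0. Lengths are in mm, angles in rad, forces in N, time in s.
With the tool pointing down it reaches from about 300 to 775 mm from the base axis. Payload 14.6 kg.
Tool frame: the origin (TCP) lies on the front face of the gripper's body, between the roots of the fingers; the fingertips stand 97 mm ahead of it and the grasp point (between the pads) lies 78 mm ahead of it; z points along the fingers, y is the direction in which the jaws open and shut (so a half turn about z gives the same grasp; the last joint's range is limited). The gripper opens to 94 mm and grips with 3 to 60 N. Pads are 16 mm wide; open, the fingers measure 119 mm over their backs; the gripper's body (75 mm by 177 mm) begins 78 mm behind the grasp point.
Start: joints at [-1.287, 0.3, 1.521, -0, 1.321, -0.067], TCP at [189, -516.497, 302.646] pointing down, gripper open.
Joint ranges: [-3.03, 3.03], [-0.79, 2.21], [0.23, 2.52], [-1.04, 4.18], [0, 3.07], [-2.55, 2.55]. Speed limits (rad/s): [2.22, 2.22, 2.57, 3.14, 3.14, 3.14].

INTERFACE

Orientations are given as [roll, pitch, yaw] about the fixed x, y, z axes, in that order (R = Rz(yaw) Ry(pitch) Rx(roll)).
In Python, from cell import manip, eyes, finder gives the robot as it stands.
- The arm moves only by the tool drive_tool, never from a script. Its argument "rows" is a list of rows, each an object with "offset": the shift along the tool's x, y, z in mm, a list of three; "spin": the turn about the tool's z in degrees; "jaw": the finger opening in mm, from 0 to 94. In form: [{"offset": [dx, dy, dz], "spin": spin, "jaw": jaw}, ...]. A call has 1 to 20 rows; each row shifts and turns the commanded pose from where the row before left it, along the tool's axes as they then stand; what a row does not reach is not made up. A row lasts 1/10 s, in which the tool goes at most 50 mm and 8.59 degrees, less where a joint would pass 70% of its speed; a pose out of reach is approached as far as the arm can. A call is refused whole if a number of a shift passes 50 or a number of a turn 8.59, either way. A call with a gripper value outside its range is refused whole. The fingers move at their own pace and stop on an object; "force" is the grip in N (left out, the last holds). Time passes only in rows, so rows that do not move let the fingers close. It gives the time, the measured TCP pose, the force and the opening at its end, in the units of the state.
- manip.read_state(): the state, without advancing time (a new reading comes with each control period).
- eyes.camera(name): name is "side" or "top"; returns a dict with "color" (384x512x3 uint8, blue, green, red), "depth" (384x512 float32, mm along the optical axis (not along the pixel's ray), 0 where there is no reading), "vfov" (degrees; the focal length in pixels is half the picture's height over the tangent of half this angle, whatever the lens; pixels are square), "cx", "cy" (the principal point, pixels), "rvec" (rotation vector, rad) and "tvec" (3), from world to camera coordinates, as OpenCV has them. Camera axes: x right, y down, z forward; pixel columns grow to the right and rows downward; lengths in mm; the calibration is good to about 2 mm. A picture is of the moment at which its call begins.
- manip.sign_off(): hands the job in, once; it reports no verdict.
Trained networks look in the newest picture that a camera, given by its name, has taken for a name from the list of things; names that differ only in an ending like _2 or _b are one class to them, and where a whole thing is asked for, a point or a joint stands for the part that bears it (a point fixed in the world has none). Each returns a list of dicts, best first, with "p" (0 to 1); they miss things now and then, are a little off and sometimes report something else, mostly with a low value. They report only what shows in the picture. A call takes as long as a camera call. They do not tell look-alikes from the thing itself.
- finder.find_in(camera, target): "uv" ([column, row] in pixels, amid what is visible of it).
The state is a dict: "clock": time; "joints": joint angles; "qd": joint speeds; "effort": joint torques, N m; "eef_pos": TCP position; "eef_rot": TCP orientation; "wrist_force": force on the tool from outside, world axes, zero at the start; "moment": the same for the moment, N m; "finger_gap": finger opening in mm.
Only numpy, scipy, OpenCV 4.12 (cv2) and the standard library are available. Lean on these libraries where they do the work, as an engineer would, in place of code of your own. Each camera call takes 0.05 s, during which the arm holds its last target. There are 200 camera calls.

## Working session

There is one attempt and no reset: what is moved stays moved. The work goes in short steps, Python scripts to look and compute and a tool call to move; the robot and the scene stay as the last step left them, time stands still between calls to the robot, and variables do not carry over. Pictures are saved under pics/ and viewed, about 12 in all and at most 16, crops included, and the job is handed in when it is done.

Besides the shell and the picture viewer there is one more tool, called in YAML: its name, and indented under it one key for each argument. drive_tool: Moves the arm, as the interface text tells. Its arguments: {"type":"object","properties":{"rows":{"type":"array","items":{"type":"object","properties":{"offset":{"type":"array","items":{"type":"number"}},"spin":{"type":"number"},"jaw":{"type":"number"}}}},"force":{"type":"number"}},"required":["rows"]}

```bash
ls; mkdir -p pics; cat > h.py <<'E'
import numpy as np, cv2
from cell import manip, eyes, finder
def pts(c):
    R=cv2.Rodrigues(np.array(c['rvec'],float))[0]; t=np.array(c['tvec'],float).ravel()
    h,w=c['depth'].shape; f=h/2/np.tan(np.radians(c['vfov'])/2)
    v,u=np.mgrid[:h,:w]; d=c['depth'].astype(float)
    P=np.stack([(u-c['cx'])/f*d,(v-c['cy'])/f*d,d],-1)
    return (P-t)@R
E
python3 - <<'E'
from h import *
print(manip.read_state())
for n in ['top','side']:
    c=eyes.camera(n); cv2.imwrite(f'pics/{n}0.png',c['color']); np.savez(f'{n}0.npz',**{k:c[k] for k in c})
    P=pts(c); R=cv2.Rodrigues(np.array(c['rvec'],float))[0]; print(n,c['vfov'],(-R.T@np.array(c['tvec']).ravel()).round(), [k for k in c])
    for t in ['ivory_32','ivory_42','ivory_52','ivory_62','pedestal_50','pedestal_60','pedestal_70','pedestal_80','red_candle','green_candle']:
        for r in finder.find_in(n,t)[:3]:
            u,v=np.round(r['uv']).astype(int); print(t,(u,v),round(r['p'],2),P[v,u].round(),c['color'][v,u])
E
```

```text
pics
{'clock': 0.0, 'joints': array([-1.28656163e+00,  3.00451074e-01,  1.52159705e+00,  1.03110222e-05,
        1.32066697e+00, -6.65890827e-02]), 'qd': array([ 0.00113399, -0.00086564, -0.00022909,  0.00015826,  0.00139415,
       -0.00011606]), 'effort': array([-2.98455932e-03, -5.31811988e+01, -3.52745640e+01,  7.07150088e-02,
        2.43874040e-02, -8.84358724e-05]), 'eef_pos': array([ 188.98122707, -516.35189745,  302.09048851]), 'eef_rot': array([-3.14047336e+00, -8.46522674e-05,  3.50821172e-01]), 'wrist_force': array([ 0.18098081,  0.4534573 , -0.48743638]), 'moment': array([-0.02273443, -0.05902938, -0.00296326]), 'finger_gap': 93.8338495391299}
top 53.77259075672878 [ 264.    7. 1033.] ['color', 'depth', 'vfov', 'cx', 'cy', 'rvec', 'tvec']
ivory_32 (np.int64(158), np.int64(244)) 0.89 [355. 267.  89.] [202 244 236]
ivory_32 (np.int64(180), np.int64(146)) 0.82 [608. 219. 101.] [195 240 235]
ivory_32 (np.int64(188), np.int64(249)) 0.82 [342. 192.  89.] [168 153 221]
ivory_42 (np.int64(158), np.int64(244)) 0.89 [355. 267.  89.] [202 244 236]
ivory_42 (np.int64(180), np.int64(
[... 3241 characters left out ...]
 92]
pedestal_70 (np.int64(222), np.int64(168)) 0.85 [641.  -5.  52.] [21 31 49]
pedestal_70 (np.int64(313), np.int64(113)) 0.82 [ 489. -364.   77.] [26 34 49]
pedestal_80 (np.int64(290), np.int64(156)) 0.9 [ 474. -152.   57.] [72 76 92]
pedestal_80 (np.int64(222), np.int64(168)) 0.85 [641.  -5.  52.] [21 31 49]
pedestal_80 (np.int64(313), np.int64(113)) 0.82 [ 489. -364.   77.] [26 34 49]
red_candle (np.int64(266), np.int64(187)) 0.57 [475.   9.  66.] [16 25 79]
red_candle (np.int64(217), np.int64(166)) 0.48 [635.  26.  92.] [26 35 52]
red_candle (np.int64(311), np.int64(111)) 0.34 [ 502. -375.   73.] [72 72 88]
green_candle (np.int64(331), np.int64(145)) 0.91 [ 379. -267.   52.] [28 54 55]
```

```bash
python3 - <<'E'
import cv2
a=cv2.imread('pics/top0.png'); cv2.imwrite('pics/top0b.png',cv2.resize(a[90:290,90:450],None,fx=2.2,fy=2.2,interpolation=cv2.INTER_CUBIC))
a=cv2.imread('pics/side0.png'); cv2.imwrite('pics/side0b.png',cv2.resize(a[60:310,90:430],None,fx=2.2,fy=2.2,interpolation=cv2.INTER_CUBIC))
E
```

```text
(no output)
```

View pics/top0b.png

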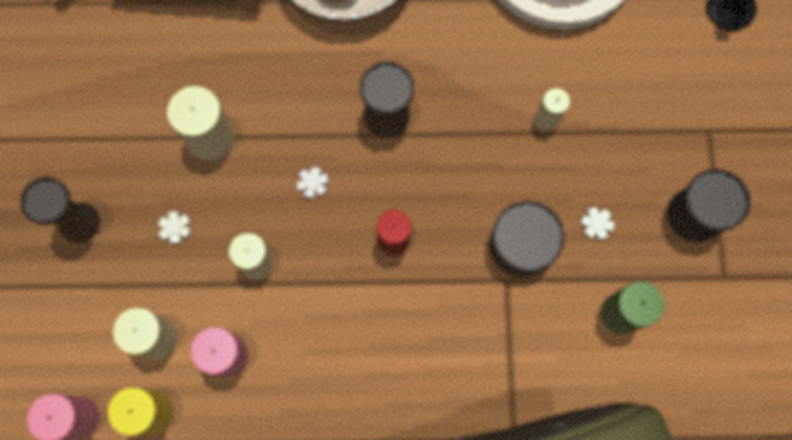

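View pics/side0b.png

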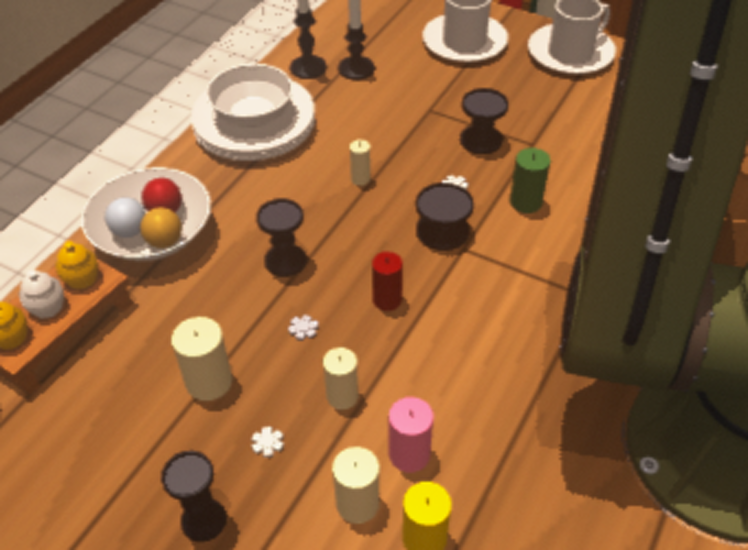

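The top view shows the ivory candles at full-image pixels ivory_62 (178,140), ivory_42 (202,204), ivory_52 (152,240) and ivory_32 (343,136). The pedestals are at 50 (111,181), 60 (266,130), 70 (416,181) and 80 (330,198). There are three look-alikes of ivory_52: pink at (188,249) and (113,279), and yellow at (150,277). The cream one at (152,240) is the one meant. The crop above already confirms this.

```bash
cat >> h.py <<'E'
def fit(c,xy,H,D,band=6,rad=None):
    """circle of the flat top at height H near xy: (center mean, enclosing diameter, n, median z)"""
    P=pts(c); r=rad or D/2+15
    m=(abs(P[...,2]-H)<band)&(np.hypot(P[...,0]-xy[0],P[...,1]-xy[1])<r)&(c['depth']>0)
    if m.sum()<15: return None
    n,l,s,_=cv2.connectedComponentsWithStats(m.astype(np.uint8)); m=l==1+np.argmax(s[1:,4])
    R=cv2.Rodrigues(np.array(c['rvec'],float))[0]; t=np.array(c['tvec'],float).ravel(); o=-R.T@t
    d=P[m]-o; Q=(o+d*((H-o[2])/d[:,2])[:,None])[:,:2]
    (x,y),rr=cv2.minEnclosingCircle(Q.astype(np.float32))
    return Q.mean(0).round(1),np.round([x,y],1),round(2*rr,1),int(m.sum()),round(float(np.median(P[m][:,2])),1)
TH={'ivory_32':(343,136,70,32),'ivory_42':(202,204,80,42),'ivory_52':(152,240,90,52),'ivory_62':(178,140,100,62),
'pedestal_50':(111,181,110,50),'pedestal_60':(266,130,92,60),'pedestal_70':(416,181,74,70),'pedestal_80':(330,198,56,80),
'red':(269,195,80,42),'green':(381,228,90,52)}
E
python3 - <<'E'
from h import *
T=dict(np.load('top0.npz')); S=dict(np.load('side0.npz')); P=pts(T)
for k,(u,v,H,D) in TH.items():
    xy=np.median(P[v-2:v+3,u-2:u+3].reshape(-1,3),0); print(k,xy.round(1)); 
    for c in (T,S): print('    ',fit(c,xy,H,D))
E
```

```text
ivory_32 [ 641.5 -213.2   70. ]
     (array([ 642.2, -210.6]), array([ 641.8, -210.9]), 33.7, 105, 69.5)
     (array([ 642.7, -207.1]), array([ 642.6, -206.9]), 35.7, 50, 69.0)
ivory_42 [457.4 161.9  79.1]
     (array([457.5, 162.7]), array([457.3, 162.9]), 42.0, 201, 78.8)
     (array([458.1, 166.3]), array([458.1, 166.8]), 44.3, 159, 78.6)
ivory_52 [365.3 282.3  89.5]
     (array([364.9, 284.3]), array([365.1, 284.3]), 51.7, 337, 88.5)
     (array([365.4, 287.9]), array([364.8, 287.6]), 54.0, 321, 89.0)
ivory_62 [624.  226.   98.8]
     (array([623.8, 227.2]), array([624.1, 227.4]), 62.3, 416, 98.9)
     (array([623.9, 230.6]), array([624.1, 230.5]), 64.0, 335, 99.3)
pedestal_50 [513.7 389.3 108.9]
     (array([513.2, 391. ]), array([513.1, 391.1]), 58.4, 388, 109.2)
     (array([514.7, 391.9]), array([514.4, 391. ]), 59.7, 418, 109.6)
pedestal_60 [652.3  -5.4  91.2]
     (array([653.9,  -2.7]), array([654.1,  -2.8]), 67.9, 466, 91.9)
     (array([654.4,  -2.1]), array([654.2,  -3.4]), 73.4, 281, 91.9)
pedestal_70 [ 512.5 -396.    73. ]
     (array([ 513.5, -394. ]), array([ 513.5, -394.2]), 78.5, 650, 73.9)
     (array([ 513.9, -392.4]), array([ 515.1, -393.4]), 86.2, 257, 73.9)
pedestal_80 [ 474.4 -172.1   54.7]
     (array([ 475.7, -170.3]), array([ 476.4, -170.6]), 86.8, 812, 55.5)
     (array([ 477. , -169.6]), array([ 478.6, -169.5]), 93.7, 417, 55.4)
red [478.8 -10.7  79.4]
     (array([484.2,  -8.9]), array([484.4,  -8.5]), 41.8, 195, 79.2)
     (array([484.5,  -5.4]), array([483.5,  -5.9]), 45.3, 123, 78.9)
green [ 388.2 -289.1   88.9]
     (array([ 388.2, -288.3]), array([ 388.7, -288. ]), 52.4, 335, 89.1)
     (array([ 389.1, -284.9]), array([ 387.9, -284.7]), 56.2, 140, 88.7)
```

drive_tool:
  rows:
    - {"offset": [0, 0, 0], "spin": 6.7, "jaw": 90}
    - {"offset": [0, 0, 0], "spin": 6.7, "jaw": 90}
    - {"offset": [0, 0, 0], "spin": 6.7, "jaw": 90}
    - {"offset": [25, -42, 0], "spin": 0, "jaw": 90}
    - {"offset": [25, -42, 0], "spin": 0, "jaw": 90}
    - {"offset": [25, -42, 0], "spin": 0, "jaw": 90}
    - {"offset": [25, -42, 0], "spin": 0, "jaw": 90}
    - {"offset": [25, -42, 0], "spin": 0, "jaw": 90}
    - {"offset": [25, -42, 0], "spin": 0, "jaw": 90}
    - {"offset": [25, -42, 0], "spin": 0, "jaw": 90}
    - {"offset": [25, -42, 0], "spin": 0, "jaw": 90}
    - {"offset": [25, -42, 0], "spin": 0, "jaw": 90}
    - {"offset": [25, -42, 0], "spin": 0, "jaw": 90}
    - {"offset": [25, -42, 0], "spin": 0, "jaw": 90}
    - {"offset": [25, -42, 0], "spin": 0, "jaw": 90}
    - {"offset": [25, -42, 0], "spin": 0, "jaw": 90}
    - {"offset": [25, -42, 0], "spin": 0, "jaw": 90}
    - {"offset": [25, -42, 0], "spin": 0, "jaw": 90}
    - {"offset": [25, -42, 0], "spin": 0, "jaw": 90}
  force: 25

```text
clock: 3.0
eef_pos: [589.7, 157.5, 302.7]
eef_rot: [3.142, -0.0, 0.0]
wrist_force: [0.7, -0.4, 0.0]
finger_gap: 89.9
```

drive_tool:
  rows:
    - {"offset": [17, -35, 0], "spin": 0, "jaw": 90}
    - {"offset": [17.3, -36, 0], "spin": 0, "jaw": 90}
    - {"offset": [0, 0, 0], "spin": 0, "jaw": 90}
    - {"offset": [0, 0, 40], "spin": 0, "jaw": 90}
    - {"offset": [0, 0, 35], "spin": 0, "jaw": 90}
    - {"offset": [0, 0, 25], "spin": 0, "jaw": 90}
    - {"offset": [0, 0, 25], "spin": 0, "jaw": 90}
    - {"offset": [0, 0, 15], "spin": 0, "jaw": 90}
    - {"offset": [0, 0, 10], "spin": 0, "jaw": 90}
    - {"offset": [0, 0, 0], "spin": 0, "jaw": 75}
    - {"offset": [0, 0, 0], "spin": 0, "jaw": 70}
    - {"offset": [0, 0, 0], "spin": 0, "jaw": 66}
    - {"offset": [0, 0, 0], "spin": 0, "jaw": 64}
    - {"offset": [0, 0, 0], "spin": 0, "jaw": 62}
    - {"offset": [0, 0, 0], "spin": 0, "jaw": 55}
    - {"offset": [0, 0, 0], "spin": 0, "jaw": 50}
    - {"offset": [0, 0, 0], "spin": 0, "jaw": 50}
  force: 25

```text
clock: 4.7
eef_pos: [623.6, 227.0, 153.6]
eef_rot: [-3.141, -0.002, 0.0]
wrist_force: [-0.4, 4.4, 5.5]
finger_gap: 61.8
```

```bash
python3 - <<'E'
from h import *
print(manip.read_state()['wrist_force'])
c=eyes.camera('side'); cv2.imwrite('pics/g62.png',cv2.resize(c['color'][100:350,90:430],None,fx=2,fy=2))
E
```

```text
[-0.35042402  4.3845541   5.45063616]
```

View pics/g62.png

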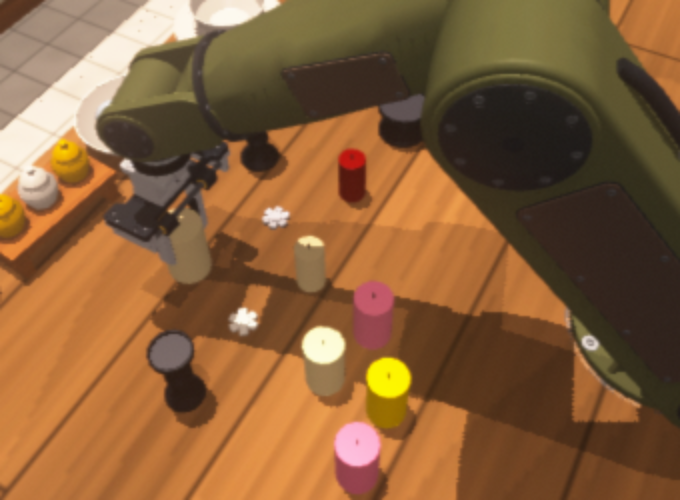

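drive_tool:
  rows:
    - {"offset": [0, 0, -10], "spin": 0, "jaw": 50}
    - {"offset": [0, 0, -25], "spin": 0, "jaw": 50}
    - {"offset": [0, 0, -35], "spin": 0, "jaw": 50}
    - {"offset": [0, 0, -40], "spin": 0, "jaw": 50}
    - {"offset": [0, 0, -30], "spin": 0, "jaw": 50}
    - {"offset": [-7, 20, 0], "spin": 0, "jaw": 50}
    - {"offset": [-14, 38, 0], "spin": 0, "jaw": 50}
    - {"offset": [-14, 38, 0], "spin": 0, "jaw": 50}
    - {"offset": [-14, 38, 0], "spin": 0, "jaw": 50}
    - {"offset": [-14, 38, 0], "spin": 0, "jaw": 50}
    - {"offset": [-14, 38, 0], "spin": 0, "jaw": 50}
    - {"offset": [-14, 38, 0], "spin": 0, "jaw": 50}
    - {"offset": [-14, 38, 0], "spin": 0, "jaw": 50}
    - {"offset": [-14, 38, 0], "spin": 0, "jaw": 50}
    - {"offset": [-14, 38, 0], "spin": 0, "jaw": 50}
    - {"offset": [-10, 25, 0], "spin": 0, "jaw": 50}
    - {"offset": [-5, 12, 0], "spin": 0, "jaw": 50}
    - {"offset": [0, 0, 0], "spin": 0, "jaw": 50}
    - {"offset": [0, 0, 0], "spin": 0, "jaw": 50}

```text
clock: 6.65
eef_pos: [475.5, -171.9, 292.7]
eef_rot: [-3.141, 0.0, 0.0]
wrist_force: [0.6, -0.7, -2.7]
finger_gap: 61.7
```

drive_tool:
  rows:
    - {"offset": [0.5, -1.5, 0], "spin": 0, "jaw": 50}
    - {"offset": [0, 0, 25], "spin": 0, "jaw": 50}
    - {"offset": [0, 0, 25], "spin": 0, "jaw": 50}
    - {"offset": [0, 0, 15], "spin": 0, "jaw": 50}
    - {"offset": [0, 0, 8], "spin": 0, "jaw": 50}
    - {"offset": [0, 0, 4], "spin": 0, "jaw": 50}
    - {"offset": [0, 0, 2], "spin": 0, "jaw": 50}
    - {"offset": [0, 0, 1.5], "spin": 0, "jaw": 50}
    - {"offset": [0, 0, 1], "spin": 0, "jaw": 50}
    - {"offset": [0, 0, 0], "spin": 0, "jaw": 50}
    - {"offset": [0, 0, 0], "spin": 0, "jaw": 50}

```text
clock: 7.75
eef_pos: [475.9, -171.1, 211.4]
eef_rot: [3.141, -0.0, -0.0]
wrist_force: [0.4, -0.5, -3.5]
finger_gap: 61.6
```

```bash
python3 - <<'E'
from h import *
print(manip.read_state()['wrist_force'])
c=eyes.camera('side'); cv2.imwrite('pics/p62.png',cv2.resize(c['color'][50:250,200:400],None,fx=3,fy=3,interpolation=cv2.INTER_CUBIC))
E
```

```text
[ 0.41016054 -0.51801081 -3.5368901 ]
```

View pics/p62.png

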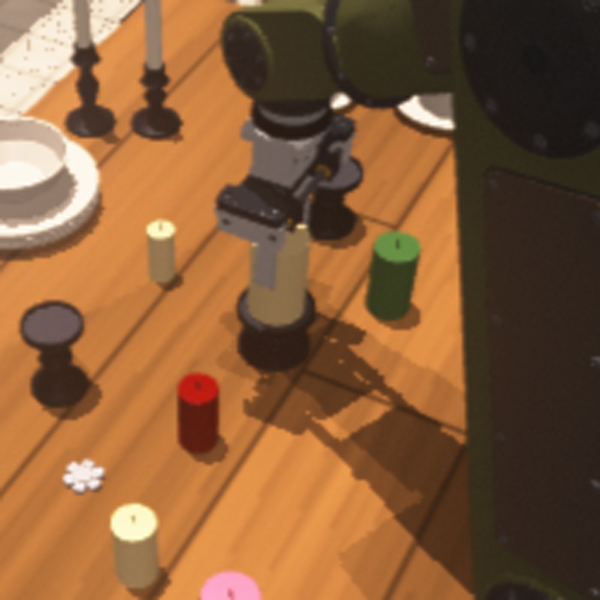

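Well centred. Lower in small steps until contact.

drive_tool:
  rows:
    - {"offset": [0, 0, 0.8], "spin": 0, "jaw": 50}
    - {"offset": [0, 0, 0.7], "spin": 0, "jaw": 50}
    - {"offset": [0, 0, 0], "spin": 0, "jaw": 50}

```text
clock: 8.1
eef_pos: [475.8, -171.0, 209.6]
eef_rot: [-3.142, -0.0, -0.0]
wrist_force: [0.3, 0.2, -3.4]
finger_gap: 62.1
```

drive_tool:
  rows:
    - {"offset": [0, 0, 0.5], "spin": 0, "jaw": 50}
    - {"offset": [0, 0, 0.3], "spin": 0, "jaw": 50}
    - {"offset": [0, 0, 0], "spin": 0, "jaw": 50}

```text
clock: 8.4
eef_pos: [475.9, -171.0, 209.5]
eef_rot: [3.141, -0.0, 0.0]
wrist_force: [-3.0, 0.6, 6.8]
finger_gap: 62.1
```

drive_tool:
  rows:
    - {"offset": [0, 0, 0], "spin": 0, "jaw": 63}
    - {"offset": [0, 0, 0], "spin": 0, "jaw": 66}
    - {"offset": [0, 0, 0], "spin": 0, "jaw": 72}
    - {"offset": [0, 0, 0], "spin": 0, "jaw": 80}
    - {"offset": [0, 0, 0], "spin": 0, "jaw": 90}
    - {"offset": [0, 0, -10], "spin": 0, "jaw": 90}
    - {"offset": [0, 0, -30], "spin": 0, "jaw": 90}
    - {"offset": [0, 0, -30], "spin": 0, "jaw": 90}
    - {"offset": [0, 0, -25], "spin": 0, "jaw": 90}
    - {"offset": [-5, -30, 0], "spin": 0, "jaw": 90}
    - {"offset": [-10, -46, 0], "spin": 0, "jaw": 90}
    - {"offset": [-12, -46, 0], "spin": 0, "jaw": 90}
    - {"offset": [-12, -46, 0], "spin": 0, "jaw": 85}
    - {"offset": [-12, -46, 0], "spin": 0, "jaw": 80}
    - {"offset": [-12, -46, 0], "spin": 0, "jaw": 76}
    - {"offset": [-12, -46, 0], "spin": 0, "jaw": 76}
    - {"offset": [-12, -46, 0], "spin": 0, "jaw": 76}
    - {"offset": [-12, -46, 0], "spin": 0, "jaw": 76}
    - {"offset": [-12, -46, 0], "spin": 0, "jaw": 76}

```text
clock: 10.3
eef_pos: [363.9, 274.8, 304.9]
eef_rot: [-3.141, -0.001, 0.0]
wrist_force: [0.6, -0.0, 0.2]
finger_gap: 76.1
```

```bash
python3 - <<'E'
from h import *
c=eyes.camera('top'); print('62',fit(c,(476,-170),156,62)); print('p70',fit(c,(513,-394),74,70)); print('rim',fit(c,(476,-170),61,86,3,50))
c=eyes.camera('side'); print('62',fit(c,(476,-170),156,62)); print('52',fit(c,(365,285),90,52))
E
```

```text
62 (array([ 476.2, -170.4]), array([ 476.1, -170.4]), 62.7, 516, 155.3)
p70 (array([ 513.6, -394. ]), array([ 513.4, -394.3]), 78.5, 652, 73.9)
rim (array([ 448.2, -148.1]), array([ 455.7, -153.1]), 62.7, 37, 60.0)
62 None
52 (array([365.4, 288.1]), array([365.4, 288. ]), 53.4, 326, 88.8)
```

drive_tool:
  rows:
    - {"offset": [1, -9.5, 0], "spin": 0, "jaw": 76}
    - {"offset": [0, 0, 35], "spin": 0, "jaw": 76}
    - {"offset": [0, 0, 40], "spin": 0, "jaw": 76}
    - {"offset": [0, 0, 30], "spin": 0, "jaw": 76}
    - {"offset": [0, 0, 25], "spin": 0, "jaw": 76}
    - {"offset": [0, 0, 20], "spin": 0, "jaw": 76}
    - {"offset": [0, 0, 12], "spin": 0, "jaw": 76}
    - {"offset": [0, 0, 0], "spin": 0, "jaw": 66}
    - {"offset": [0, 0, 0], "spin": 0, "jaw": 60}
    - {"offset": [0, 0, 0], "spin": 0, "jaw": 56}
    - {"offset": [0, 0, 0], "spin": 0, "jaw": 54}
    - {"offset": [0, 0, 0], "spin": 0, "jaw": 52}
    - {"offset": [0, 0, 0], "spin": 0, "jaw": 45}
    - {"offset": [0, 0, 0], "spin": 0, "jaw": 40}
    - {"offset": [0, 0, 0], "spin": 0, "jaw": 40}

```text
clock: 11.9
eef_pos: [366.1, 282.8, 142.5]
eef_rot: [-3.141, -0.001, 0.0]
wrist_force: [-0.2, 1.9, 7.0]
finger_gap: 51.6
```

drive_tool:
  rows:
    - {"offset": [0, 0, -10], "spin": 0, "jaw": 40}
    - {"offset": [0, 0, -28], "spin": 0, "jaw": 40}
    - {"offset": [0, 0, -40], "spin": 0, "jaw": 40}
    - {"offset": [0, 0, -40], "spin": 0, "jaw": 40}
    - {"offset": [0, 0, -40], "spin": 0, "jaw": 40}
    - {"offset": [0, 0, -30], "spin": 0, "jaw": 40}
    - {"offset": [5, 20, 0], "spin": 0, "jaw": 40}
    - {"offset": [9, 40, 0], "spin": 0, "jaw": 40}
    - {"offset": [9, 40, 0], "spin": 0, "jaw": 40}
    - {"offset": [9, 40, 0], "spin": 0, "jaw": 40}
    - {"offset": [9, 40, 0], "spin": 0, "jaw": 40}
    - {"offset": [9, 40, 0], "spin": 0, "jaw": 40}
    - {"offset": [9, 40, 0], "spin": 0, "jaw": 40}
    - {"offset": [9, 40, 0], "spin": 0, "jaw": 40}
    - {"offset": [9, 40, 0], "spin": 0, "jaw": 40}
    - {"offset": [9, 40, 0], "spin": 0, "jaw": 40}
    - {"offset": [9, 40, 0], "spin": 0, "jaw": 40}
    - {"offset": [9, 40, 0], "spin": 0, "jaw": 40}
    - {"offset": [9, 40, 0], "spin": 0, "jaw": 40}
    - {"offset": [9, 40, 0], "spin": 0, "jaw": 40}

```text
clock: 13.9
eef_pos: [487.5, -259.1, 330.2]
eef_rot: [-3.141, 0.001, -0.0]
wrist_force: [0.3, -0.0, -0.8]
finger_gap: 51.6
```

drive_tool:
  rows:
    - {"offset": [9, 40, 0], "spin": 0, "jaw": 40}
    - {"offset": [9, 40, 0], "spin": 0, "jaw": 40}
    - {"offset": [5, 30, 0], "spin": 0, "jaw": 40}
    - {"offset": [2, 15, 0], "spin": 0, "jaw": 40}
    - {"offset": [0, 0, 0], "spin": 0, "jaw": 40}
    - {"offset": [0, 0, 0], "spin": 0, "jaw": 40}

```text
clock: 14.5
eef_pos: [512.6, -382.0, 329.8]
eef_rot: [-3.141, 0.001, -0.0]
wrist_force: [0.1, 0.1, -1.2]
finger_gap: 51.7
```

drive_tool:
  rows:
    - {"offset": [2, 12, 0], "spin": 0, "jaw": 40}
    - {"offset": [0, 0, 20], "spin": 0, "jaw": 40}
    - {"offset": [0, 0, 30], "spin": 0, "jaw": 40}
    - {"offset": [0, 0, 25], "spin": 0, "jaw": 40}
    - {"offset": [0, 0, 15], "spin": 0, "jaw": 40}
    - {"offset": [0, 0, 10], "spin": 0, "jaw": 40}
    - {"offset": [0, 0, 6], "spin": 0, "jaw": 40}
    - {"offset": [0, 0, 3], "spin": 0, "jaw": 40}
    - {"offset": [0, 0, 1.5], "spin": 0, "jaw": 40}
    - {"offset": [0, 0, 0], "spin": 0, "jaw": 40}
    - {"offset": [0, 0, 0], "spin": 0, "jaw": 40}

```text
clock: 15.6
eef_pos: [514.9, -394.6, 219.9]
eef_rot: [3.141, -0.001, -0.0]
wrist_force: [0.3, -0.2, -1.3]
finger_gap: 51.8
```

```bash
python3 - <<'E'
from h import *
c=eyes.camera('side'); cv2.imwrite('pics/p52.png',cv2.resize(c['color'][30:230,220:420],None,fx=3,fy=3,interpolation=cv2.INTER_CUBIC))
E
```

```text
(no output)
```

View pics/p52.png

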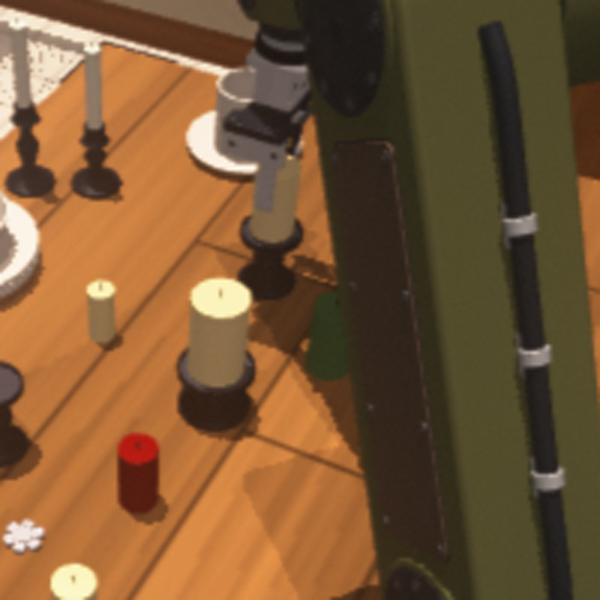

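The 62 mm candle stands upright on its pedestal, and the 52 mm one hangs centred just above its dish.

drive_tool:
  rows:
    - {"offset": [0, 0, 1], "spin": 0, "jaw": 40}
    - {"offset": [0, 0, 0.8], "spin": 0, "jaw": 40}
    - {"offset": [0, 0, 0.6], "spin": 0, "jaw": 40}
    - {"offset": [0, 0, 0], "spin": 0, "jaw": 40}

```text
clock: 16.05
eef_pos: [514.8, -394.5, 216.8]
eef_rot: [-3.141, 0.0, 0.0]
wrist_force: [-0.4, -0.0, -1.9]
finger_gap: 51.5
```

drive_tool:
  rows:
    - {"offset": [0, 0, 0.6], "spin": 0, "jaw": 40}
    - {"offset": [0, 0, 0.4], "spin": 0, "jaw": 40}
    - {"offset": [0, 0, 0], "spin": 0, "jaw": 40}

```text
clock: 16.35
eef_pos: [514.9, -394.5, 216.6]
eef_rot: [3.141, -0.001, -0.0]
wrist_force: [-1.5, 2.4, 5.6]
finger_gap: 51.7
```

drive_tool:
  rows:
    - {"offset": [0, 0, 0], "spin": 0, "jaw": 53}
    - {"offset": [0, 0, 0], "spin": 0, "jaw": 56}
    - {"offset": [0, 0, 0], "spin": 0, "jaw": 62}
    - {"offset": [0, 0, 0], "spin": 0, "jaw": 72}
    - {"offset": [0, 0, 0], "spin": 0, "jaw": 80}
    - {"offset": [0, 0, -10], "spin": 0, "jaw": 80}
    - {"offset": [0, 0, -30], "spin": 0, "jaw": 80}
    - {"offset": [0, 0, -30], "spin": 0, "jaw": 80}
    - {"offset": [0, 0, -30], "spin": 0, "jaw": 80}
    - {"offset": [-4, -30, 0], "spin": 0, "jaw": 80}
    - {"offset": [-4, -46, 0], "spin": 0, "jaw": 80}
    - {"offset": [-5, -46, 0], "spin": 0, "jaw": 80}
    - {"offset": [-5, -46, 0], "spin": 0, "jaw": 76}
    - {"offset": [-5, -46, 0], "spin": 0, "jaw": 76}
    - {"offset": [-5, -46, 0], "spin": 0, "jaw": 70}
    - {"offset": [-5, -46, 0], "spin": 0, "jaw": 70}
    - {"offset": [-5, -46, 0], "spin": 0, "jaw": 70}
    - {"offset": [-5, -46, 0], "spin": 0, "jaw": 70}
    - {"offset": [-5, -46, 0], "spin": 0, "jaw": 70}

```text
clock: 18.25
eef_pos: [466.2, 51.2, 317.0]
eef_rot: [-3.142, -0.001, -0.0]
wrist_force: [0.6, -0.8, 0.7]
finger_gap: 70.1
```

drive_tool:
  rows:
    - {"offset": [-5, -46, 0], "spin": 0, "jaw": 70}
    - {"offset": [-3, -40, 0], "spin": 0, "jaw": 70}
    - {"offset": [-1, -20, 0], "spin": 0, "jaw": 70}
    - {"offset": [0, 0, 0], "spin": 0, "jaw": 70}

```text
clock: 18.65
eef_pos: [457.4, 157.5, 316.7]
eef_rot: [-3.141, -0.001, 0.003]
wrist_force: [0.6, -0.4, 0.4]
finger_gap: 69.7
```

```bash
python3 - <<'E'
from h import *
c=eyes.camera('top'); print('52',fit(c,(513,-394),164,52)); print('62',fit(c,(476,-170),156,62))
print('p60',fit(c,(654,-3),92,60)); print('32',fit(c,(642,-210),70,32))
E
```

```text
52 (array([ 512.7, -393. ]), array([ 513.1, -392.7]), 53.2, 359, 163.2)
62 (array([ 476.4, -170.5]), array([ 476.7, -170.1]), 62.6, 513, 155.2)
p60 (array([653.3,  -2.7]), array([654.1,  -2.8]), 67.9, 463, 91.6)
32 (array([ 642.4, -210.9]), array([ 642.7, -210.3]), 32.8, 101, 69.0)
```

drive_tool:
  rows:
    - {"offset": [0, -5.5, 0], "spin": 0, "jaw": 70}
    - {"offset": [0, 0, 35], "spin": 0, "jaw": 70}
    - {"offset": [0, 0, 40], "spin": 0, "jaw": 70}
    - {"offset": [0, 0, 40], "spin": 0, "jaw": 70}
    - {"offset": [0, 0, 30], "spin": 0, "jaw": 70}
    - {"offset": [0, 0, 22], "spin": 0, "jaw": 70}
    - {"offset": [0, 0, 13], "spin": 0, "jaw": 70}
    - {"offset": [0, 0, 0], "spin": 0, "jaw": 60}
    - {"offset": [0, 0, 0], "spin": 0, "jaw": 50}
    - {"offset": [0, 0, 0], "spin": 0, "jaw": 46}
    - {"offset": [0, 0, 0], "spin": 0, "jaw": 44}
    - {"offset": [0, 0, 0], "spin": 0, "jaw": 42}
    - {"offset": [0, 0, 0], "spin": 0, "jaw": 35}
    - {"offset": [0, 0, 0], "spin": 0, "jaw": 30}
    - {"offset": [0, 0, 0], "spin": 0, "jaw": 30}
  force: 22

```text
clock: 20.2
eef_pos: [458.1, 161.2, 136.6]
eef_rot: [-3.141, -0.001, 0.0]
wrist_force: [0.1, 1.0, 6.6]
finger_gap: 41.7
```

drive_tool:
  rows:
    - {"offset": [0, 0, -10], "spin": 0, "jaw": 30}
    - {"offset": [0, 0, -28], "spin": 0, "jaw": 30}
    - {"offset": [0, 0, -40], "spin": 0, "jaw": 30}
    - {"offset": [0, 0, -40], "spin": 0, "jaw": 30}
    - {"offset": [0, 0, -30], "spin": 0, "jaw": 30}
    - {"offset": [12, 10, 0], "spin": 0, "jaw": 30}
    - {"offset": [28, 23, 0], "spin": 0, "jaw": 30}
    - {"offset": [30, 25, 0], "spin": 0, "jaw": 30}
    - {"offset": [30, 25, 0], "spin": 0, "jaw": 30}
    - {"offset": [30, 25, 0], "spin": 0, "jaw": 30}
    - {"offset": [30, 25, 0], "spin": 0, "jaw": 30}
    - {"offset": [22, 18, 0], "spin": 0, "jaw": 30}
    - {"offset": [10, 10, 0], "spin": 0, "jaw": 30}
    - {"offset": [4.5, 3, 0], "spin": 0, "jaw": 30}
    - {"offset": [0, 0, 0], "spin": 0, "jaw": 30}
    - {"offset": [0, 0, 0], "spin": 0, "jaw": 30}

```text
clock: 21.8
eef_pos: [653.9, -2.6, 283.6]
eef_rot: [-3.142, 0.001, 0.0]
wrist_force: [0.2, 0.2, -1.2]
finger_gap: 41.5
```

drive_tool:
  rows:
    - {"offset": [0.7, 0.2, 0], "spin": 0, "jaw": 30}
    - {"offset": [0, 0, 18], "spin": 0, "jaw": 30}
    - {"offset": [0, 0, 15], "spin": 0, "jaw": 30}
    - {"offset": [0, 0, 10], "spin": 0, "jaw": 30}
    - {"offset": [0, 0, 6], "spin": 0, "jaw": 30}
    - {"offset": [0, 0, 3], "spin": 0, "jaw": 30}
    - {"offset": [0, 0, 1], "spin": 0, "jaw": 30}
    - {"offset": [0, 0, 0.8], "spin": 0, "jaw": 30}
    - {"offset": [0, 0, 0.5], "spin": 0, "jaw": 30}
    - {"offset": [0, 0, 0], "spin": 0, "jaw": 30}

```text
clock: 22.8
eef_pos: [655.1, -3.2, 229.9]
eef_rot: [3.142, -0.0, -0.0]
wrist_force: [-0.5, 1.0, -1.1]
finger_gap: 41.3
```

drive_tool:
  rows:
    - {"offset": [0, 0, 0.5], "spin": 0, "jaw": 30}
    - {"offset": [0, 0, 0], "spin": 0, "jaw": 30}

```text
clock: 23.0
eef_pos: [655.0, -3.2, 229.2]
eef_rot: [-3.142, -0.0, -0.0]
wrist_force: [0.4, 0.3, -0.8]
finger_gap: 41.7
```

```bash
python3 - <<'E'
from h import *
c=eyes.camera('side'); cv2.imwrite('pics/p42.png',cv2.resize(c['color'][80:230,140:340],None,fx=3,fy=3,interpolation=cv2.INTER_CUBIC))
E
```

```text
(no output)
```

View pics/p42.png

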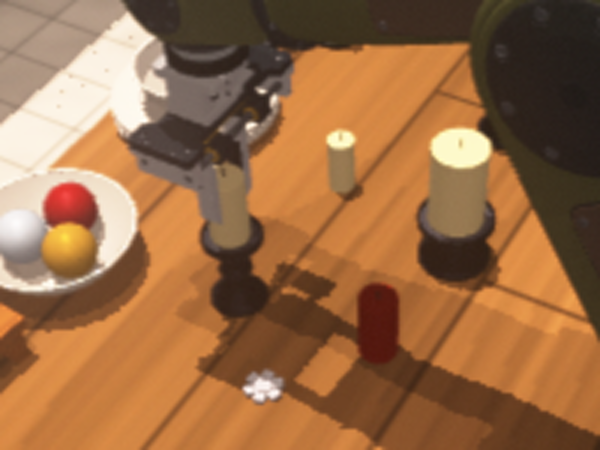

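The 42 mm candle is centred over its dish. I'll finish lowering it.

drive_tool:
  rows:
    - {"offset": [0, 0, 0.5], "spin": 0, "jaw": 30}
    - {"offset": [0, 0, 0.4], "spin": 0, "jaw": 30}
    - {"offset": [0, 0, 0], "spin": 0, "jaw": 30}

```text
clock: 23.35
eef_pos: [655.1, -3.2, 228.7]
eef_rot: [3.142, -0.0, -0.0]
wrist_force: [-1.2, 0.3, 2.9]
finger_gap: 41.8
```

drive_tool:
  rows:
    - {"offset": [0, 0, 0], "spin": 0, "jaw": 43}
    - {"offset": [0, 0, 0], "spin": 0, "jaw": 46}
    - {"offset": [0, 0, 0], "spin": 0, "jaw": 52}
    - {"offset": [0, 0, 0], "spin": 0, "jaw": 60}
    - {"offset": [0, 0, 0], "spin": 0, "jaw": 66}
    - {"offset": [0, 0, -10], "spin": 0, "jaw": 66}
    - {"offset": [0, 0, -30], "spin": 0, "jaw": 66}
    - {"offset": [0, 0, -30], "spin": 0, "jaw": 66}
    - {"offset": [0, 0, -15], "spin": 0, "jaw": 66}
    - {"offset": [-2, 25, 0], "spin": 0, "jaw": 66}
    - {"offset": [-3, 42, 0], "spin": 0, "jaw": 66}
    - {"offset": [-3, 45, 0], "spin": 0, "jaw": 66}
    - {"offset": [-3, 45, 0], "spin": 0, "jaw": 60}
    - {"offset": [-2, 35, 0], "spin": 0, "jaw": 60}
    - {"offset": [0, 15.5, 0], "spin": 0, "jaw": 60}
    - {"offset": [0, 0, 0], "spin": 0, "jaw": 60}
    - {"offset": [0, 0, 0], "spin": 0, "jaw": 60}

```text
clock: 25.05
eef_pos: [642.2, -209.5, 313.1]
eef_rot: [-3.141, 0.0, 0.001]
wrist_force: [0.1, 0.3, -0.7]
finger_gap: 60.3
```

```bash
python3 - <<'E'
from h import *
c=eyes.camera('top'); print('42',fit(c,(654,-3),172,42))
print('p50',fit(c,(513,391),110,50))
c=eyes.camera('side'); print('42',fit(c,(654,-3),172,42))
E
```

```text
42 (array([652.9,  -3.2]), array([653.3,  -3.5]), 42.1, 213, 171.0)
p50 (array([513.3, 391.1]), array([513.1, 391.1]), 58.4, 384, 109.2)
42 (array([653.5,   0.7]), array([651.7,  -0.8]), 46.7, 118, 171.0)
```

drive_tool:
  rows:
    - {"offset": [0.2, 1, 0], "spin": 0, "jaw": 60}
    - {"offset": [0, 0, 35], "spin": 0, "jaw": 60}
    - {"offset": [0, 0, 40], "spin": 0, "jaw": 60}
    - {"offset": [0, 0, 40], "spin": 0, "jaw": 60}
    - {"offset": [0, 0, 35], "spin": 0, "jaw": 60}
    - {"offset": [0, 0, 23], "spin": 0, "jaw": 60}
    - {"offset": [0, 0, 13], "spin": 0, "jaw": 60}
    - {"offset": [0, 0, 0], "spin": 0, "jaw": 50}
    - {"offset": [0, 0, 0], "spin": 0, "jaw": 40}
    - {"offset": [0, 0, 0], "spin": 0, "jaw": 36}
    - {"offset": [0, 0, 0], "spin": 0, "jaw": 34}
    - {"offset": [0, 0, 0], "spin": 0, "jaw": 32}
    - {"offset": [0, 0, 0], "spin": 0, "jaw": 25}
    - {"offset": [0, 0, 0], "spin": 0, "jaw": 20}
    - {"offset": [0, 0, 0], "spin": 0, "jaw": 20}
  force: 20

```text
clock: 26.65
eef_pos: [642.4, -211.8, 128.0]
eef_rot: [3.141, -0.001, -0.0]
wrist_force: [-1.1, 1.1, 5.6]
finger_gap: 32.0
```

drive_tool:
  rows:
    - {"offset": [0, 0, -10], "spin": 0, "jaw": 20}
    - {"offset": [0, 0, -30], "spin": 0, "jaw": 20}
    - {"offset": [0, 0, -40], "spin": 0, "jaw": 20}
    - {"offset": [0, 0, -40], "spin": 0, "jaw": 20}
    - {"offset": [0, 0, -40], "spin": 0, "jaw": 20}
    - {"offset": [0, 0, -40], "spin": 0, "jaw": 20}
    - {"offset": [-15, -15, 0], "spin": 0, "jaw": 20}
    - {"offset": [-22, -30, 0], "spin": 0, "jaw": 20}
    - {"offset": [-22, -38, 0], "spin": 0, "jaw": 20}
    - {"offset": [-15, -40, 0], "spin": 0, "jaw": 20}
    - {"offset": [-10, -42, 0], "spin": 0, "jaw": 20}
    - {"offset": [-5, -42, 0], "spin": 0, "jaw": 20}
    - {"offset": [-5, -42, 0], "spin": 0, "jaw": 20}
    - {"offset": [-5, -42, 0], "spin": 0, "jaw": 20}
    - {"offset": [-5, -42, 0], "spin": 0, "jaw": 20}
    - {"offset": [-5, -42, 0], "spin": 0, "jaw": 20}
    - {"offset": [-5, -42, 0], "spin": 0, "jaw": 20}
    - {"offset": [-5, -42, 0], "spin": 0, "jaw": 20}
    - {"offset": [-4, -42, 0], "spin": 0, "jaw": 20}
    - {"offset": [-3, -40, 0], "spin": 0, "jaw": 20}

```text
clock: 28.65
eef_pos: [515.5, 331.0, 327.8]
eef_rot: [-3.141, -0.0, 0.0]
wrist_force: [1.0, 0.5, -0.3]
finger_gap: 31.6
```

drive_tool:
  rows:
    - {"offset": [-2, -30, 0], "spin": 0, "jaw": 20}
    - {"offset": [-1, -18, 0], "spin": 0, "jaw": 20}
    - {"offset": [0, 0, 0], "spin": 0, "jaw": 20}
    - {"offset": [0, 0, 0], "spin": 0, "jaw": 20}

```text
clock: 29.05
eef_pos: [513.1, 377.0, 327.3]
eef_rot: [3.141, 0.0, 0.0]
wrist_force: [-0.2, -0.4, 0.3]
finger_gap: 31.5
```

drive_tool:
  rows:
    - {"offset": [0, -14, 0], "spin": 0, "jaw": 20}
    - {"offset": [0, 0, 15], "spin": 0, "jaw": 20}
    - {"offset": [0, 0, 25], "spin": 0, "jaw": 20}
    - {"offset": [0, 0, 20], "spin": 0, "jaw": 20}
    - {"offset": [0, 0, 12], "spin": 0, "jaw": 20}
    - {"offset": [0, 0, 7], "spin": 0, "jaw": 20}
    - {"offset": [0, 0, 4], "spin": 0, "jaw": 20}
    - {"offset": [0, 0, 2], "spin": 0, "jaw": 20}
    - {"offset": [0, 0, 1], "spin": 0, "jaw": 20}
    - {"offset": [0, 0, 0], "spin": 0, "jaw": 20}
    - {"offset": [0, 0, 0], "spin": 0, "jaw": 20}

```text
clock: 30.15
eef_pos: [513.3, 391.4, 241.7]
eef_rot: [-3.141, -0.001, 0.0]
wrist_force: [-0.4, 0.7, -0.8]
finger_gap: 31.8
```

```bash
python3 - <<'E'
from h import *
c=eyes.camera('side'); cv2.imwrite('pics/p32.png',cv2.resize(c['color'][180:340,100:260],None,fx=3,fy=3,interpolation=cv2.INTER_CUBIC))
E
```

```text
(no output)
```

View pics/p32.png

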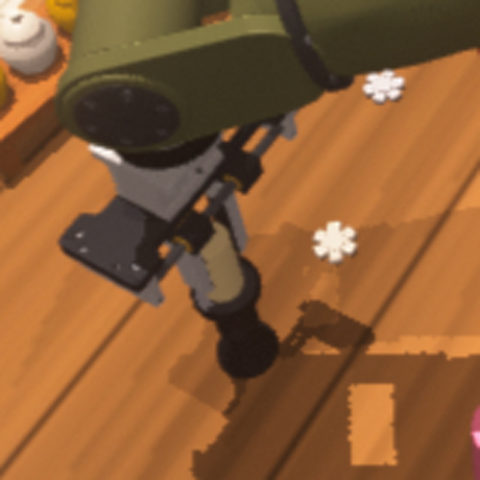

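The thinnest candle hangs over its dish within the rim. I'll lower it to contact.

drive_tool:
  rows:
    - {"offset": [0, 0, 1], "spin": 0, "jaw": 20}
    - {"offset": [0, 0, 1], "spin": 0, "jaw": 20}
    - {"offset": [0, 0, 0.7], "spin": 0, "jaw": 20}
    - {"offset": [0, 0, 0], "spin": 0, "jaw": 20}

```text
clock: 30.6
eef_pos: [513.2, 391.3, 238.4]
eef_rot: [3.141, 0.0, -0.0]
wrist_force: [0.0, 0.0, -1.1]
finger_gap: 31.8
```

drive_tool:
  rows:
    - {"offset": [0, 0, 0.5], "spin": 0, "jaw": 20}
    - {"offset": [0, 0, 0], "spin": 0, "jaw": 20}

```text
clock: 30.8
eef_pos: [513.2, 391.3, 238.0]
eef_rot: [-3.142, -0.0, 0.0]
wrist_force: [0.5, -0.2, -0.9]
finger_gap: 31.6
```

drive_tool:
  rows:
    - {"offset": [0, 0, 0.5], "spin": 0, "jaw": 20}
    - {"offset": [0, 0, 0.3], "spin": 0, "jaw": 20}
    - {"offset": [0, 0, 0], "spin": 0, "jaw": 20}

```text
clock: 31.1
eef_pos: [513.3, 391.3, 237.9]
eef_rot: [-3.141, -0.001, -0.0]
wrist_force: [-1.6, -1.2, 5.4]
finger_gap: 31.6
```

drive_tool:
  rows:
    - {"offset": [0, 0, 0], "spin": 0, "jaw": 33}
    - {"offset": [0, 0, 0], "spin": 0, "jaw": 36}
    - {"offset": [0, 0, 0], "spin": 0, "jaw": 42}
    - {"offset": [0, 0, 0], "spin": 0, "jaw": 52}
    - {"offset": [0, 0, 0], "spin": 0, "jaw": 60}
    - {"offset": [0, 0, -10], "spin": 0, "jaw": 60}
    - {"offset": [0, 0, -30], "spin": 0, "jaw": 60}
    - {"offset": [0, 0, -30], "spin": 0, "jaw": 60}
    - {"offset": [0, 0, -15], "spin": 0, "jaw": 60}
    - {"offset": [-15, 20, 0], "spin": 0, "jaw": 60}
    - {"offset": [-25, 40, 0], "spin": 0, "jaw": 60}
    - {"offset": [-25, 40, 0], "spin": 0, "jaw": 60}
    - {"offset": [-25, 40, 0], "spin": 0, "jaw": 60}
    - {"offset": [-25, 40, 0], "spin": 0, "jaw": 60}
    - {"offset": [-20, 40, 0], "spin": 0, "jaw": 60}
    - {"offset": [-10, 20, 0], "spin": 0, "jaw": 60}
    - {"offset": [0, 0, 0], "spin": 0, "jaw": 60}

```text
clock: 32.8
eef_pos: [367.4, 149.7, 323.5]
eef_rot: [-3.141, -0.002, -0.002]
wrist_force: [1.0, -0.4, -0.1]
finger_gap: 59.6
```

```bash
python3 - <<'E'
from h import *
c=eyes.camera('top'); cv2.imwrite('pics/end.png',cv2.resize(c['color'][90:290,90:450],None,fx=2.2,fy=2.2))
for n,xy,H,D in [('32',(513,391),180,32),('42',(654,-3),172,42),('52',(513,-394),164,52),('62',(476,-170),156,62),('red',(484,-9),80,42),('green',(388,-288),90,52)]: print(n,fit(c,xy,H,D))
for k,xy,D in [('p50',(513,391),50),('p60',(654,-3),60),('p70',(513,-394),70),('p80',(476,-170),80)]:
    P=pts(c); H={50:115,60:97,70:79,80:61}[D]; m=(abs(P[...,2]-H)<8)&(np.hypot(P[...,0]-xy[0],P[...,1]-xy[1])<D/2+12)
    (x,y),r=cv2.minEnclosingCircle(P[m][:,:2].astype(np.float32)); print(k,round(x,1),round(y,1),round(2*r,1))
E
```

```text
32 (array([513.3, 389.2]), array([513.5, 389. ]), 32.8, 142, 178.5)
42 (array([652.6,  -3.2]), array([652.6,  -3.4]), 43.1, 217, 171.2)
52 (array([ 512.7, -392.9]), array([ 513.2, -392.3]), 53.8, 364, 163.2)
62 (array([ 476.4, -170.6]), array([ 475.9, -170.8]), 62.3, 510, 155.1)
red (array([484.2,  -8.9]), array([484.5,  -8.7]), 41.5, 195, 78.9)
green (array([ 388.2, -288.4]), array([ 388.4, -288.4]), 51.8, 334, 89.1)
p50 512.1 390.3 55.7
p60 653.0 -2.6 65.4
p70 512.8 -393.3 76.1
p80 475.6 -169.8 85.2
```

View pics/end.png

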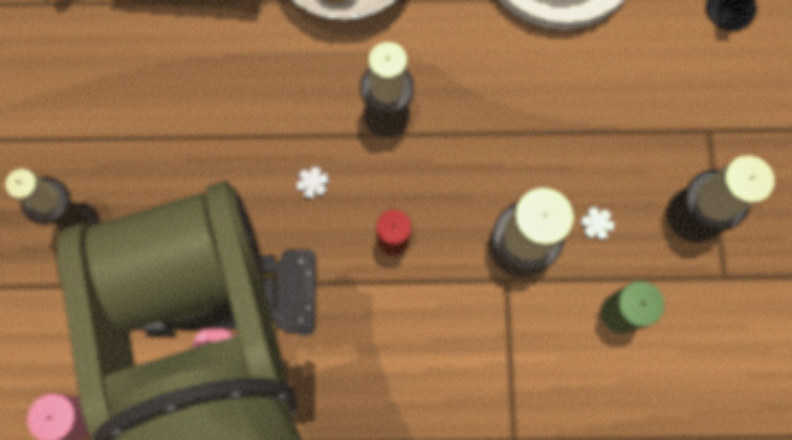

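All four candles stand upright within about 2 mm of their dish centres. The pedestals and the red and green candles haven't moved.

```bash
python3 -c "
from cell import manip
print(manip.sign_off())"
```

```text
the job is handed in; nothing more can be done
None
```

All four ivory candles are standing upright in the dishes of their matching pedestals: 62 mm on pedestal_80, 52 on 70, 42 on 60 and 32 on 50. I placed them thickest first, lowering each in small steps until the wrist force showed contact before opening the fingers. The job was handed in at about 33 s.

**Last checks, from the top camera:**
- **Candles:** each is within about 2 mm of its dish centre. Their tops measured 155.1, 163.2, 171.2 and 178.5 mm, against 156, 164, 172 and 180 expected.
- **Pedestals and coloured candles:** the pedestals and the red and green candles are within about 1 mm of where they started. The pink and yellow look-alikes were not touched.

**One disagreement:** the side camera placed the candles 3–4 mm further in y than the top camera. I put this down to calibration and to the side camera seeing part of the candle wall. The jaw positions on gripping agreed with the top camera, so I used that one throughout.

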